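Level the pantry riser shelf

TASK

The oak riser shelf on the worktop stands low at its foot end. Lay the yellow spirit level lengthwise on the middle of its board and let go, then turn the black knob of the levelling foot until the bubble rests between the two black lines. Then press the level firmly down onto the board to bed the shelf, and finish while still pressing, bubble between the lines; leave the jar, the bowl and the screwdriver alone.

Things in the scene. Friction and masses are not known exactly. Their poses are not given: they have to be found in the camera images.
- level: yellow torpedo spirit level, a straight bar 230 long, 26 wide, 44 high, about 0.3 kg, flat underneath and on top (solid like a plain block). Origin: centre of its underside; x along its length, z up. The green vial is in the middle of its top, in a 62 mm window.
- bubble (a point): middle of the pale bubble (16 mm long) in the level's green vial. Centred, it is 39 mm straight above the level's origin; its offset from there along the level's +x, up to 18 mm either way, is the reading. It floats to the higher end, 2.5 mm for each mm per metre of slope, and settles in half a second. Within 2.5 mm of the middle it is between the two black lines.
- board_top (a point): centre of the top face of the oak board, 120 mm above the worktop; y along the board's length (320), x across it (200), z up. The board stands on two rubber glides under its +y end and on one levelling foot beyond its -y end.
- knob_mid (a point): middle of the round black knob of the levelling foot: 42 mm diameter, 24 high (99 to 123 mm above the worktop), on a vertical spindle 225 mm from board_top along the board's -y. It stays at this height, turns both ways with light friction (0.1 N m) and stays where left. The steel lug below it has its top at 82 mm.
- riser: the whole riser shelf with its foot, fixed on the worktop; origin on the worktop under the board's centre, axes as board_top. The foot has a coarse right-hand thread: 1 turn clockwise seen from above raises the foot's end by 3 mm (spindle to glides 370 mm), so a bubble along the board shifts 20 mm towards the foot (3.2 mm per rad). At the start the foot's end is 0.3 to 0.6 turn too low.
- jar: amber glass storage jar with wooden lid, 80 diameter, 120 high; origin under its centre. Leave alone.
- bowl: blue bowl, 110 diameter, 50 high; origin under its centre. Leave alone.
- screwdriver: red-handled screwdriver lying down, 190 long, along its x. Leave alone.

How it is judged:
By the outcome, as a careful person would: the job done as asked, in the order asked, and still so for the second after the job is handed in, while the arm keeps its last pose, push and grip.
It also fails if it takes over 72 s, if anything falls off the work surface, if the arm or the gripper's body presses on something with over 40 N, if the wrist force passes 120 N, or if a joint passes its speed limit or range.

ROBOT

A 7-joint arm with a two-finger parallel gripper is mounted at the origin on the work surface. World frame = base frame: x ahead of the robot, y to its left, z up, the work surface at z = 0. Lengths are in m, angles in rad, forces in N, time in s.
With the tool pointing down it reaches from about 0.425 to 0.95 m from the base axis. Payload 4.7 kg.
Tool frame: the origin (TCP) lies at the very end of the fingers, on their centre line; the grasp point (between the pads) lies 19 mm behind it; z points along the fingers, y is the line along which they close (so a half turn about z gives the same grasp; the last joint's range is limited). The gripper opens to 85 mm and grips with 20 to 120 N. Pads are 22 mm wide; open, the fingers measure 114 mm over their backs; the gripper's body (76 mm by 85 mm) begins 54 mm behind the grasp point. The pads swing forward as they close: fully open they stand 13 mm farther back than shut.
Start: joints at [-0.029, 0.469, -0.049, 1.532, 0.024, 1.141, -0.082], TCP at [0.675, 0, 0.231] pointing down, gripper open.
Joint ranges: [-2.59, 2.59], [-0.33, 1.99], [-1.39, 1.29], [0.1, 2.45], [-1.04, 4.18], [0.21, 1.99], [-2.66, 2.66]. Speed limits (rad/s): [2.57, 2.57, 3.14, 3.14, 3.14, 3.14, 3.14].

INTERFACE

Orientations are given as a rotation vector (axis times angle).
In Python, from workcell import monitor, grab_frame, camera_params, env gives the robot as it stands.
- The arm moves only by the tool play_rows, never from a script. Its argument "targets" is text: rows parted by semicolons, each of 7 numbers parted by spaces: the turn, a rotation vector about the tool's x, y, z in units of 1.5 rad (1.0 is 1.5 rad), then the shift along the tool's x, y, z in units of 600 mm (1.0 is 600 mm), then the opening, from 0 (shut) to 1 (fully open). In form: wx wy wz x y z gripper; .... A call has 1 to 20 rows; each row is the pose to reach, as a shift and turn from the pose commanded when the call began, along the tool's axes at that moment; what a row does not reach only later rows make up. A row lasts 1/12 s, in which the tool goes at most 41.7 mm and 7.16 degrees, less where a joint would pass 70% of its speed; a pose out of reach is approached as far as the arm can. A call with a number of a shift or a turn outside -1 to 1 is refused whole. A call with a gripper value outside its range is refused whole. The fingers move at their own pace and stop on an object; "squeeze" is the grip in N (left out, the last holds). Time passes only in rows, so rows that repeat a pose let the fingers close. It gives the time, the measured TCP pose, the force, the opening and the grip force at its end, in the units of the state.
- monitor.state(): the state, without advancing time (a new reading comes with each control period).
- grab_frame(name): name is "scene" or "side" or "wrist"; returns (picture, depth): 400x640x3 uint8, blue, green, red; 400x640 float32, m along the optical axis (not along the pixel's ray), 0 where there is no reading.
- camera_params(name): a dict with "K" (3x3 intrinsics, pixels), "world_from_camera" (4x4, takes a point from camera to world coordinates); the wrist camera has in their place "hand_eye" (4x4, takes a point from camera to tool coordinates, whose origin is the TCP and whose axes are the flange's). Camera axes: x right, y down, z forward; pixel columns grow to the right and rows downward; lengths in m; the calibration is good to about 2 mm. The wrist camera is an equidistant fisheye: a pixel r from the principal point sees the ray r / f radians off the axis. A picture is of the moment at which its call begins: read the wrist's pose just before it. camera_params takes no time and is no camera call.
- env.close_job(): hands the job in; it is judged then, once.
The state is a dict: "t": time; "joint_pos": joint angles; "qd": joint speeds; "joint_efforts": joint torques, N m; "ee_pos": TCP position; "tool_rot": TCP orientation; "wrist_force": force on the tool from outside, world axes, zero at the start; "wrist_torque": the same for the moment, N m; "gripper_width": opening from 0.0 (shut) to 1.0 (fully open); "grip_force": force on a finger pad.
Only numpy, scipy, OpenCV 4.12 (cv2) and the standard library are available. Lean on these libraries where they do the work, as an engineer would, in place of code of your own. Each camera call takes 0.05 s, during which the arm holds its last target. There are 200 camera calls.

## Working session

There is one attempt and no reset: what is moved stays moved. The work goes in short steps, Python scripts to look and compute and a tool call to move; the robot and the scene stay as the last step left them, time stands still between calls to the robot, and variables do not carry over. Pictures are saved under pics/ and viewed, at most 10 in all, crops included, and the job is handed in when it is done.

Besides the shell and the picture viewer there is one more tool, called by a JSON object that holds its "op" and its "data". play_rows: Moves the arm, as the interface text tells. Its arguments: {"type":"object","properties":{"targets":{"type":"string"},"squeeze":{"type":"number"}},"required":["targets"]}

```bash
ls; mkdir -p pics
cat > h.py <<'E'
import numpy as np, cv2
from workcell import monitor, grab_frame, camera_params, env
from scipy.spatial.transform import Rotation as R
def world(name,u,v,d):
    p=camera_params(name);K=p["K"]
    c=np.array([(u-K[0,2])/K[0,0]*d,(v-K[1,2])/K[1,1]*d,d,1])
    return (p["world_from_camera"]@c)[:3]
def ray(name,u,v,z):
    p=camera_params(name);K=p["K"];T=p["world_from_camera"]
    r=T[:3,:3]@np.array([(u-K[0,2])/K[0,0],(v-K[1,2])/K[1,1],1]);o=T[:3,3]
    return o+r*(z-o[2])/r[2]
E
python3 - <<'E'
from h import *
for n in("scene","side"):
    a,d=grab_frame(n);cv2.imwrite(f"pics/{n}0.png",a);np.save(f"{n}0.npy",d)
    print(n,camera_params(n)["K"].tolist(),camera_params(n)["world_from_camera"].round(3).tolist())
s=monitor.state();print(s)
E
```

```text
pics
scene [[491.6443185382691, 0.0, 309.808309887149], [0.0, 491.6443185382691, 197.46292081346436], [0.0, 0.0, 1.0]] [[0.471, 0.752, -0.461, 1.158], [0.882, -0.405, 0.24, -0.221], [-0.006, -0.52, -0.854, 1.094], [0.0, 0.0, 0.0, 1.0]]
side [[508.8656336467415, 0.0, 326.1935577544333], [0.0, 508.8656336467415, 191.91371611411967], [0.0, 0.0, 1.0]] [[0.941, -0.221, 0.257, 0.283], [-0.338, -0.568, 0.751, -0.876], [-0.02, -0.793, -0.609, 0.876], [0.0, 0.0, 0.0, 1.0]]
{'t': 0.1, 'joint_pos': array([-0.0288932 ,  0.46936128, -0.04861617,  1.53356635,  0.0240832 ,
        1.14099017, -0.08230466]), 'qd': array([ 0.00096542, -0.00241592,  0.00034087, -0.00300769,  0.00053718,
        0.00023602,  0.00010097]), 'joint_efforts': array([ 5.33060393e-04, -5.11518788e+01, -4.69155551e-02, -2.38390929e+01,
        1.07741368e-02,  4.46335340e-03,  2.13932526e-05]), 'ee_pos': array([6.74480975e-01, 2.71516522e-05, 2.30369521e-01]), 'tool_rot': array([-2.22055599e+00, -2.22062106e+00,  1.97100393e-03]), 'wrist_force': array([ 0.2095842 ,  0.3137388 , -0.32009997]), 'wrist_torque': array([ 0.02247467, -0.02474872,  0.00451175]), 'grip_force': 0.0, 'gripper_width': 0.9979001969160489}
```

View pics/scene0.png

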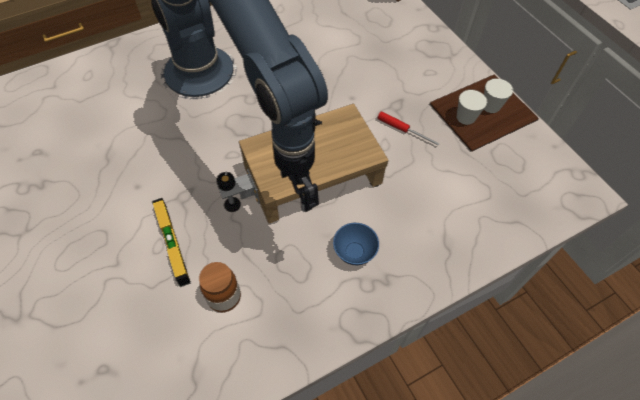

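View pics/side0.png

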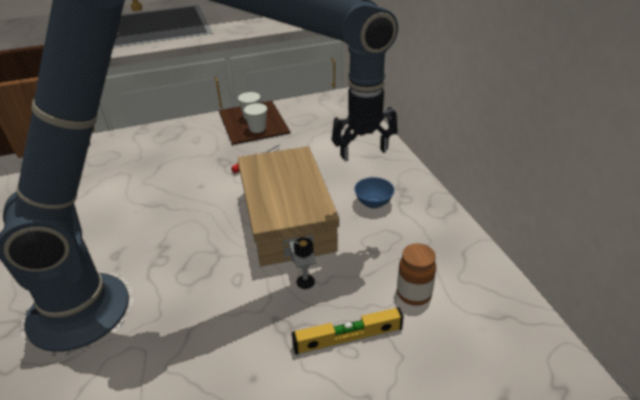

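The scene picture shows the level running from about (157,200) to (183,282), with the jar at (218,285) and the knob at (226,180). The board's corners are near (240,152), (357,105), (387,157) and (272,197). I'll measure these with depth next.

```bash
cat > m.py <<'E'
from h import *
def cloud(n,a,d):
    p=camera_params(n);K=p["K"];v,u=np.mgrid[:400,:640]
    c=np.stack([(u-K[0,2])/K[0,0]*d,(v-K[1,2])/K[1,1]*d,d,np.ones_like(d)],-1)
    return (c@p["world_from_camera"].T)[...,:3]
def rect(P):
    (c,s,ang)=cv2.minAreaRect((P[:,:2]*1000).astype(np.float32)); return np.round(c,1),np.round(s,1),round(ang,2)
E
python3 - <<'E'
from m import *
for n in("scene","side"):
    a=cv2.imread(f"pics/{n}0.png");d=np.load(f"{n}0.npy");P=cloud(n,a,d);h=cv2.cvtColor(a,cv2.COLOR_BGR2HSV)
    v,u=np.mgrid[:400,:640]
    x,y,z=P[...,0],P[...,1],P[...,2];ok=(d>0)&(x>.3)&(x<1)&(abs(y)<.6)
    m=ok&(abs(z-.118)<.012)&(h[...,1]>60)&(h[...,0]<25)
    m=cv2.morphologyEx(m.astype(np.uint8),cv2.MORPH_OPEN,np.ones((5,5)))
    k,l,st,_=cv2.connectedComponentsWithStats(m);i=1+st[1:,4].argmax();m=l==i
    Q=P[m];print(n,"board",rect(Q),"z",np.median(Q[:,2]),Q[:,1].min(),Q[:,1].max())
    A=np.c_[Q[:,:2],np.ones(len(Q))];print(' plane',np.linalg.lstsq(A,Q[:,2],rcond=None)[0])
    y0=ok&(h[...,0]>18)&(h[...,0]<34)&(h[...,1]>170)&(h[...,2]>100)&(z<.08)&(y<-.2)
    Q=P[y0&(z>.038)];print(" level top",rect(Q),len(Q),np.percentile(Q[:,2],[5,50,95]))
    g=ok&(h[...,0]>40)&(h[...,0]<85)&(h[...,1]>100)&(y<-.2);Q=P[g];print(" green",rect(Q),len(Q),np.median(Q[:,2]))
    box=(210,160,250,200) if n=="scene" else (285,230,325,265)
    kk=ok&(z>.095)&(z<.135)&(u>box[0])&(u<box[2])&(v>box[1])&(v<box[3]);Q=P[kk];print(" knob",rect(Q),len(Q),np.percentile(Q[:,2],[5,50,95]))
    Q=Q[Q[:,2]>.117];print(" knobtop",rect(Q) ,len(Q))
a=cv2.imread("pics/scene0.png")[140:300,130:290];b=cv2.imread("pics/side0.png")[220:380,270:450]
cv2.imwrite("pics/c1.png",np.hstack([cv2.resize(a,(400,400),interpolation=2),cv2.resize(b,(400,400),interpolation=2)]))
E
```

```text
scene board (array([519.9, 182.2]), array([197.3, 203.5]), 84.9) z 0.11949495835099877 0.07707191451023215 0.2863136008187723
 plane [-0.00763899  0.00269202  0.12289382]
 level top (array([ 527.9, -275.2]), array([ 23.5, 214.3]), 85.05) 565 [0.04068135 0.04415636 0.0474423 ]
 green (array([ 527.2, -276.3]), array([16.9, 61.9]), 84.44) 118 0.039449231757525016
 knob (array([486.2, -75.3]), array([42. , 98.8]), 14.68) 317 [0.10379871 0.1212734  0.12535332]
 knobtop (array([482.2, -78.1]), array([42. , 95.9]), 23.87) 238
side board (array([514.3, 125.2]), array([329. , 198.4]), 84.37) z 0.12036623374253907 -0.047615956737618204 0.291182282742136
 plane [0.00233498 0.01034578 0.11784588]
 level top (array([ 528.1, -276.1]), array([ 25., 215.]), 85.29) 752 [0.039895   0.04436363 0.04693234]
 green (array([ 528.4, -278.4]), array([14.8, 58.7]), 85.05) 195 0.03833087875347452
 knob (array([492.9, -76.5]), array([92.3, 50.7]), 82.73) 402 [0.09764096 0.12140307 0.12572   ]
 knobtop (array([ 492.2, -100.4]), array([42.9, 42.8]), 38.51) 246
```

View pics/c1.png

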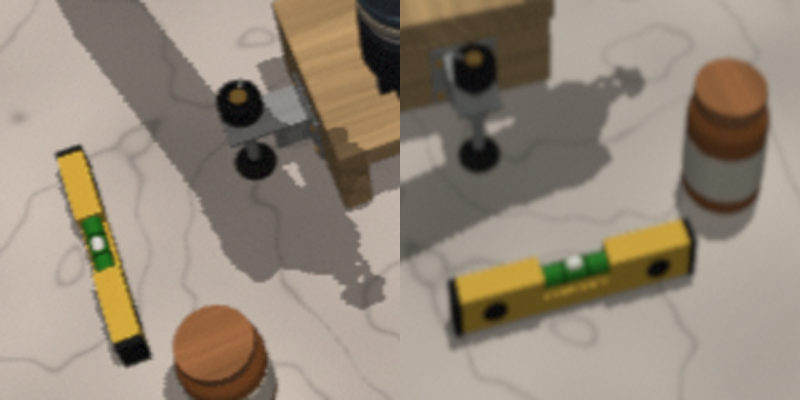

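The crop shows the level with the jar clear of its far end, and the knob top with a brass centre. The numbers agree with the given geometry:
- **Level:** centre (0.528, -0.276), with its length along -5°.
- **Board:** centre (0.514, 0.125), with +y at 84.5°.
- **Knob:** predicted (0.492, -0.099) from the board centre, and measured at the same spot.

I'll move above the level.

{"op": "play_rows", "data": {"targets": "0 0 -0.991 -0.461 -0.245 0 1;0 0 -0.991 -0.461 -0.245 0 1;0 0 -0.991 -0.461 -0.245 0 1;0 0 -0.991 -0.461 -0.245 0 1;0 0 -0.991 -0.461 -0.245 0 1;0 0 -0.991 -0.461 -0.245 0 1;0 0 -0.991 -0.461 -0.245 0 1;0 0 -0.991 -0.461 -0.245 0 1;0 0 -0.991 -0.461 -0.245 0.16 1;0 0 -0.991 -0.461 -0.245 0.16 1;0 0 -0.991 -0.461 -0.245 0.16 1;0 0 -0.991 -0.461 -0.245 0.16 1;0 0 -0.991 -0.461 -0.245 0.16 1;0 0 -0.991 -0.461 -0.245 0.16 1;0 0 -0.991 -0.461 -0.245 0.16 1"}}

```text
t: 1.35
ee_pos: [0.5285, -0.2768, 0.1359]
tool_rot: [0.137, 3.137, -0.001]
wrist_force: [0.9, -0.6, -0.4]
gripper_width: 1.001
grip_force: 0.0
```

```bash
cat >> m.py <<'E'
def st():
    s=monitor.state();M=R.from_rotvec(s["tool_rot"]).as_matrix()
    print("t",round(s["t"],2),"p",s["ee_pos"].round(4),"tooly",round(np.degrees(np.arctan2(M[1,1],M[0,1])),2),"tilt",M[:,2].round(3),"q",s["joint_pos"].round(2),"F",s["wrist_force"].round(1),"w",round(s["gripper_width"],3),"g",round(s["grip_force"],1));return s,M
def to(x,y,z,yaw,M=None):
    s=monitor.state();M=R.from_rotvec(s["tool_rot"]).as_matrix()
    d=M.T@(np.array([x,y,z])-s["ee_pos"])/.6
    w=-np.radians((yaw-np.degrees(np.arctan2(M[1,1],M[0,1]))))/1.5
    print("row: wz",w.round(4),"shift",d.round(4))
def level(n,f,zmin,zmax):
    a,d=grab_frame(n);cv2.imwrite(f"pics/{f}.png",a);P=cloud(n,a,d);h=cv2.cvtColor(a,cv2.COLOR_BGR2HSV)
    z=P[...,2];y0=(d>0)&(h[...,0]>18)&(h[...,0]<34)&(h[...,1]>170)&(h[...,2]>100)&(z>zmin)&(z<zmax)&(abs(P[...,1])<.5)&(P[...,0]<.9)
    g=(d>0)&(h[...,0]>40)&(h[...,0]<85)&(h[...,1]>100)&(z>zmin-.02)&(z<zmax)&(P[...,0]<.9)
    print(n,rect(P[y0]),y0.sum(),"green",rect(P[g]) if g.sum() else 0);return a,d
E
python3 -c "
from m import *
st();to(.528,-.2765,.012,85.1)
level('side','s1',.035,.08)"
```

```text
t 1.35 p [ 0.5285 -0.2768  0.1359] tooly 85.01 tilt [ 0.001 -0.001 -1.   ] q [ 0.61  0.45 -0.26  1.81  0.14  0.89  1.77] F [ 0.9 -0.6 -0.4] w 1.001 g 0.0
row: wz -0.001 shift [0.001  0.0006 0.2065]
side (array([ 528. , -276.2]), array([ 24.9, 215.2]), 84.81) 810 green (array([ 528.1, -278. ]), array([15.8, 58.6]), 85.52)
```

{"op": "play_rows", "data": {"targets": "0 0 0 0 0 0.07 1;0 0 0 0 0 0.13 1;0 0 0 0 0 0.17 1;0 0 0 0 0 0.19 1;0 0 0 0 0 0.204 1;0 0 0 0 0 0.204 1;0 0 0 0 0 0.204 0;0 0 0 0 0 0.204 0;0 0 0 0 0 0.204 0;0 0 0 0 0 0.204 0;0 0 0 0 0 0.204 0;0 0 0 0 0 0.204 0;0 0 0 0 0 0.204 0;0 0 0 0 0 0.204 0;0 0 0 0 0 0.204 0", "squeeze": 50}}

```text
t: 2.65
ee_pos: [0.5288, -0.2766, 0.014]
tool_rot: [0.132, 3.137, -0.001]
wrist_force: [-0.5, 0.9, 5.8]
gripper_width: 0.296
grip_force: 51.8
```

```bash
python3 -c "
from m import *
st();to(.5145,.1255,.26,-5.5)"
```

```text
t 2.65 p [ 0.5288 -0.2766  0.014 ] tooly 85.17 tilt [ 0.002 -0.001 -1.   ] q [ 0.58  0.62 -0.22  1.88  0.21  0.66  1.72] F [-0.5  0.9  5.8] w 0.296 g 51.8
row: wz 1.055 shift [ 0.0794  0.6657 -0.4104]
```

{"op": "play_rows", "data": {"targets": "0 0 0 0 0 -0.05 0;0 0 0 0 0 -0.11 0;0 0 0 0 0 -0.17 0;0 0 0 0 0 -0.23 0;0 0 0 0 0 -0.29 0;0.0 0 0.05 0.01 0.05 -0.33 0;0 0 0.12 0.02 0.1 -0.33 0;0 0 0.19 0.02 0.15 -0.33 0;0 0 0.26 0.03 0.2 -0.33 0;0 0 0.33 0.03 0.25 -0.33 0;0 0 0.4 0.03 0.3 -0.33 0;0 0 0.47 0.04 0.35 -0.33 0;0 0 0.54 0.05 0.4 -0.33 0;0 0 0.61 0.05 0.45 -0.33 0;0 0 0.68 0.06 0.5 -0.33 0;0 0 0.75 0.06 0.55 -0.33 0;0 0 0.82 0.07 0.6 -0.33 0;0 0 0.89 0.07 0.63 -0.33 0;0 0 0.96 0.08 0.65 -0.33 0;0 0 1.0 0.08 0.665 -0.33 0"}}

```text
t: 4.32
ee_pos: [0.5116, 0.1269, 0.2097]
tool_rot: [-2.236, -2.203, 0.004]
wrist_force: [0.4, -0.3, -4.5]
gripper_width: 0.296
grip_force: 50.7
```

```bash
python3 -c "
from m import *
st();to(.5145,.1255,.142,-5.5)
level('side','s2',.2,.28);level('scene','c2',.2,.28);st();to(.5145,.1255,.142,-5.5)"
```

```text
t 4.32 p [0.5116 0.1269 0.2097] tooly -0.85 tilt [-0.003 -0.    -1.   ] q [-0.14  0.26 -0.22  1.9   0.07  0.99 -0.4 ] F [ 0.4 -0.3 -4.5] w 0.296 g 50.7
row: wz 0.0541 shift [-0.0022  0.0052  0.1129]
side (array([510.8, 105.2]), array([176.8,  24.2]), 87.86) 224 green (array([509.6, 119.4]), array([24.4, 24.2]), 58.51)
scene (array([513. , 127.7]), array([213.7,  27.3]), 89.43) 607 green (array([515.5, 109.7]), array([192. ,  35.9]), 83.77)
t 4.42 p [0.5126 0.127  0.21  ] tooly -0.55 tilt [-0.002  0.    -1.   ] q [-0.13  0.26 -0.22  1.89  0.07  0.99 -0.4 ] F [-0.1 -0.3 -3.5] w 0.299 g 50.7
row: wz 0.0576 shift [-0.0025  0.0033  0.1134]
```

{"op": "play_rows", "data": {"targets": "0 0 0.056 -0.0025 0.003 0 0;0 0 0.056 -0.0025 0.003 0.02 0;0 0 0.056 -0.0025 0.003 0.05 0;0 0 0.056 -0.0025 0.003 0.08 0;0 0 0.056 -0.0025 0.003 0.1 0;0 0 0.056 -0.0025 0.003 0.11 0;0 0 0.056 -0.0025 0.003 0.117 0;0 0 0.056 -0.0025 0.003 0.121 0;0 0 0.056 -0.0025 0.003 0.123 0;0 0 0.056 -0.0025 0.003 0.123 0;0 0 0.056 -0.0025 0.003 0.123 0"}}

```text
t: 5.33
ee_pos: [0.516, 0.1236, 0.1378]
tool_rot: [2.326, 2.11, 0.002]
wrist_force: [-0.1, -1.0, -3.5]
gripper_width: 0.298
grip_force: 50.7
```

```bash
python3 -c "
from m import *
st();to(.5145,.1255,.134,-5.5)"
```

```text
t 5.33 p [0.516  0.1236 0.1378] tooly -5.58 tilt [ 0.001  0.    -1.   ] q [-0.15  0.35 -0.2   1.96  0.09  0.83 -0.5 ] F [-0.1 -1.  -3.5] w 0.298 g 50.7
row: wz -0.0009 shift [ 0.0029 -0.0028  0.0062]
```

{"op": "play_rows", "data": {"targets": "0 0 0 0.0025 -0.0025 0.003 0;0 0 0 0.0025 -0.0025 0.005 0;0 0 0 0.0025 -0.0025 0.006 0;0 0 0 0.0025 -0.0025 0.007 0;0 0 0 0.0025 -0.0025 0.007 0"}}

```text
t: 5.75
ee_pos: [0.5141, 0.1254, 0.1335]
tool_rot: [-2.327, -2.111, -0.0]
wrist_force: [-1.7, 0.3, 1.8]
gripper_width: 0.294
grip_force: 51.3
```

{"op": "play_rows", "data": {"targets": "0 0 0 0 0 0 1;0 0 0 0 0 0 1;0 0 0 0 0 0 1;0 0 0 0 0 0 1;0 0 0 0 0 0 1;0 0 0 0 0 -0.03 1;0 0 0 0 0 -0.08 1;0 0 0 0 0 -0.14 1;0 0 -0.06 -0.04 0 -0.18 1;0 0 -0.14 -0.09 0 -0.2 1;0 0 -0.22 -0.14 0 -0.2 1;0 0 -0.3 -0.18 0 -0.2 1;0 0 -0.38 -0.22 0 -0.2 1;0 0 -0.46 -0.26 0 -0.2 1;0 0 -0.54 -0.3 0 -0.2 1;0 0 -0.62 -0.33 0 -0.2 1;0 0 -0.7 -0.36 0 -0.18 1;0 0 -0.78 -0.376 0 -0.15 1;0 0 -0.86 -0.376 0 -0.1 1;0 0 -1.0 -0.376 0 -0.07 1"}}

```text
t: 7.42
ee_pos: [0.4912, -0.1003, 0.1731]
tool_rot: [-0.391, -3.116, 0.0]
wrist_force: [-0.5, -0.4, 0.8]
gripper_width: 1.006
grip_force: 0.0
```

```bash
cat > b.py <<'E'
from m import *
def vial(n,bx,by,yaw,zc=.163,half=40,wid=14):
    # orthorectify the level's top: columns along board -y..+y, 4 px/mm
    a,_=grab_frame(n);s=monitor.state();e=np.array([-np.sin(np.radians(yaw)),np.cos(np.radians(yaw)),0]);f=np.array([e[1],-e[0],0])
    L,W=np.meshgrid(np.arange(-half,half,.25)/1e3,np.arange(-wid,wid,.25)/1e3)
    P=np.array([bx,by,zc])+L[...,None]*e+W[...,None]*f
    p=camera_params(n)
    if n=="wrist":
        T=np.eye(4);T[:3,:3]=R.from_rotvec(s["tool_rot"]).as_matrix();T[:3,3]=s["ee_pos"];T=T@p["hand_eye"]
    else: T=p["world_from_camera"]
    C=(P-T[:3,3])@T[:3,:3];K=p["K"]
    if n=="wrist":
        r=np.hypot(C[...,0],C[...,1]);th=np.arctan2(r,C[...,2]);u=K[0,2]+K[0,0]*th*C[...,0]/r;v=K[1,2]+K[1,1]*th*C[...,1]/r
    else: u=K[0,2]+K[0,0]*C[...,0]/C[...,2];v=K[1,2]+K[1,1]*C[...,1]/C[...,2]
    return cv2.remap(a,u.astype(np.float32),v.astype(np.float32),cv2.INTER_CUBIC),a
E
python3 - <<'E'
from b import *
st();to(.492,-.0995,.13,80.4)
level('side','s3',.15,.18);level('scene','c3',.15,.18)
r=[]
for n in("scene","side","wrist"):
    o,a=vial(n,.514,.125,-5.5);r.append(cv2.resize(o,(640,224)))
    if n=="wrist": cv2.imwrite("pics/w3.png",a)
cv2.imwrite("pics/v3.png",np.vstack(r)[:, :])
w=cv2.resize(cv2.imread("pics/w3.png"),(480,300));v=cv2.resize(np.vstack(r),(320,336))
c=np.zeros((340,800,3),np.uint8);c[:300,:480]=w;c[:336,480:]=v;cv2.imwrite("pics/x3.png",c)
E
```

```text
t 7.42 p [ 0.4912 -0.1003  0.1731] tooly 75.71 tilt [-0.001  0.    -1.   ] q [ 0.32  0.26 -0.24  1.99  0.08  0.9   1.36] F [-0.5 -0.4  0.8] w 1.006 g 0.0
row: wz -0.0546 shift [-0.001   0.0017  0.0718]
side (array([507.2, 122.4]), array([209.9,  15. ]), 85.48) 147 green (array([493.8,  11.1]), array([0., 0.]), 0.0)
scene (array([514.9, 124.7]), array([215.9,  28.5]), 84.71) 617 green (array([513.4,  82.4]), array([145.1,  18.6]), 86.07)
```

View pics/x3.png

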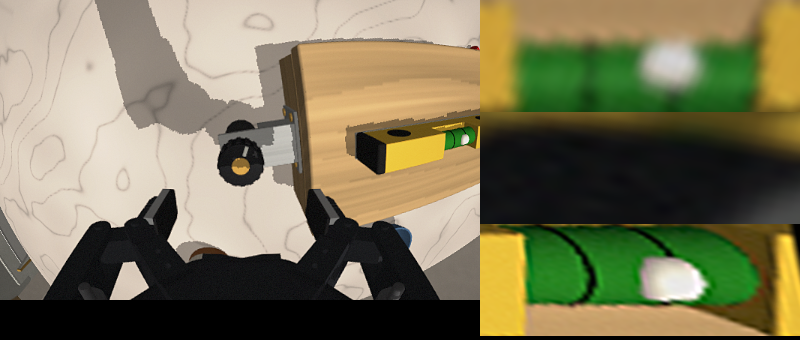

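The wrist view shows the level lying well on the board and the knob under the gripper at (240,160). The rectified views put the bubble about 8–9 mm towards +y, which means about 155° clockwise. I'll grip the knob now.

{"op": "play_rows", "data": {"targets": "0 0 -0.05 -0.001 0.0015 0.03 1;0 0 -0.05 -0.001 0.0015 0.07 1;0 0 -0.05 -0.001 0.0015 0.1 1;0 0 -0.05 -0.001 0.0015 0.12 1;0 0 -0.05 -0.001 0.0015 0.135 1;0 0 -0.05 -0.001 0.0015 0.135 1;0 0 -0.05 -0.001 0.0015 0.135 0;0 0 -0.05 -0.001 0.0015 0.135 0;0 0 -0.05 -0.001 0.0015 0.135 0;0 0 -0.05 -0.001 0.0015 0.135 0;0 0 -0.05 -0.001 0.0015 0.135 0;0 0 -0.05 -0.001 0.0015 0.135 0;0 0 -0.05 -0.001 0.0015 0.135 0", "squeeze": 30}}

```text
t: 8.75
ee_pos: [0.4936, -0.1002, 0.0954]
tool_rot: [0.281, 3.127, -0.003]
wrist_force: [-1.5, -2.4, 5.8]
gripper_width: 0.482
grip_force: 29.9
```

Run:
```python
from b import *
st()
```

```text
t 8.75 p [ 0.4936 -0.1002  0.0954] tooly 79.74 tilt [ 0.002 -0.002 -1.   ] q [ 0.31  0.38 -0.23  2.06  0.13  0.72  1.38] F [-1.5 -2.4  5.8] w 0.482 g 29.9
```

{"op": "play_rows", "data": {"targets": "0 0 0.05 0 0 0 0;0 0 0.12 0 0 0 0;0 0 0.19 0 0 0 0;0 0 0.26 0 0 0 0;0 0 0.33 0 0 0 0;0 0 0.4 0 0 0 0;0 0 0.47 0 0 0 0;0 0 0.54 0 0 0 0;0 0 0.61 0 0 0 0;0 0 0.68 0 0 0 0;0 0 0.75 0 0 0 0;0 0 0.82 0 0 0 0;0 0 0.89 0 0 0 0;0 0 0.95 0 0 0 0;0 0 1.0 0 0 0 0;0 0 1.0 0 0 0 0"}}

```text
t: 10.08
ee_pos: [0.4926, -0.101, 0.0953]
tool_rot: [2.341, 2.093, -0.003]
wrist_force: [-2.7, -3.9, 7.8]
gripper_width: 0.48
grip_force: 30.1
```

{"op": "play_rows", "data": {"targets": "0 0 0.05 0 0 0 0;0 0 0.12 0 0 0 0;0 0 0.19 0 0 0 0;0 0 0.26 0 0 0 0;0 0 0.33 0 0 0 0;0 0 0.4 0 0 0 0;0 0 0.47 0 0 0 0;0 0 0.54 0 0 0 0;0 0 0.61 0 0 0 0;0 0 0.68 0 0 0 0;0 0 0.75 0 0 0 0;0 0 0.8 0 0 0 0;0 0 0.8 0 0 0 0;0 0 0.8 0 0 0 0;0 0 0.8 0 0 0 0;0 0 0.8 0 0 0 0;0 0 0.8 0 0 0 0"}}

```text
t: 11.5
ee_pos: [0.4918, -0.1002, 0.0953]
tool_rot: [-3.115, -0.409, 0.003]
wrist_force: [-6.1, -2.6, 11.3]
gripper_width: 0.479
grip_force: 30.4
```

Run:
```python
from b import *
st()
level('scene','c4',.15,.18)
r=[]
for n in("scene","side","wrist"):
    o,a=vial(n,.5145,.125,-5.5);r.append(o)
    cv2.imwrite(f"pics/{n}4.png",a)
c=np.vstack([cv2.resize(x,(640,224)) for x in r[::2]]);cv2.imwrite("pics/v4.png",c)
```

```text
t 11.5 p [ 0.4918 -0.1002  0.0953] tooly -75.04 tilt [-0.002 -0.    -1.   ] q [-0.22  0.38  0.42  2.09 -0.23  0.72 -0.96] F [-6.1 -2.6 11.3] w 0.479 g 30.4
scene (array([515.2, 125.6]), array([214.8,  28.3]), 84.55) 607 green (array([509.3,  59.5]), array([281.8,  20.8]), 83.41)
```

View pics/v4.png

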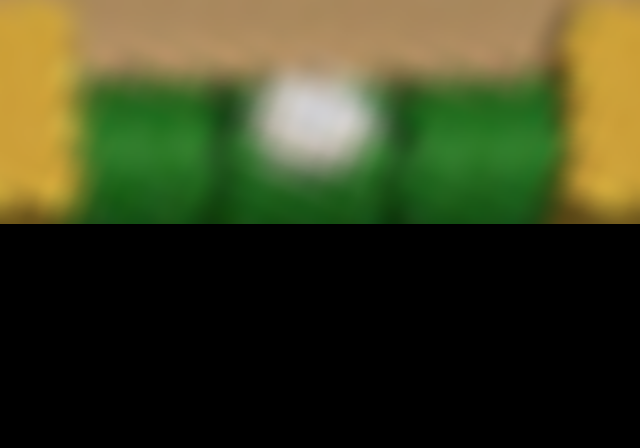

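The rectified scene view has bubble edges at 245 and 380 and lines at 222 and 400, at 8 px/mm, so the bubble is centred to within 0.3 mm. Next I release the knob and go over the level, 50 mm towards the glide end so the vial stays visible.

Run:
```python
from b import *
to(.519,.175,.24,-95.3); to(.4918,-.1002,.24,-75)
```

```text
row: wz 0.2358 shift [ 0.1619 -0.4315 -0.2413]
row: wz -0.0004 shift [-4.000e-04 -1.000e-04 -2.412e-01]
```

{"op": "play_rows", "data": {"targets": "0 0 0 0 0 0 1;0 0 0 0 0 0 1;0 0 0 0 0 0 1;0 0 0 0 0 0 1;0 0 0 0 0 0 1;0 0 0 0 0 -0.05 1;0 0 0 0 0 -0.11 1;0 0 0 0 0 -0.17 1;0 0 0 0.01 -0.02 -0.22 0;0 0 0.05 0.02 -0.06 -0.24 0;0 0 0.1 0.04 -0.12 -0.24 0;0 0 0.15 0.06 -0.18 -0.24 0;0 0 0.2 0.09 -0.24 -0.24 0;0 0 0.235 0.11 -0.3 -0.24 0;0 0 0.235 0.13 -0.36 -0.24 0;0 0 0.235 0.15 -0.41 -0.24 0;0 0 0.235 0.162 -0.4315 -0.24 0;0 0 0.235 0.162 -0.4315 -0.24 0"}}

```text
t: 13.2
ee_pos: [0.5194, 0.1813, 0.2375]
tool_rot: [-3.138, 0.129, 0.0]
wrist_force: [0.3, -0.3, 1.4]
gripper_width: -0.002
grip_force: 0.0
```

```bash
cat >> b.py <<'E'
def bub(n="scene",f=None):
    o,a=vial(n,.5145,.125,-5.5)
    g=o.astype(int).min(2);cols=g[30:60].mean(0)  # white is high in all channels
    x=np.arange(len(cols));w=np.clip(cols-90,0,None)*(abs(x-160)<95);print("bubble mm (raw ortho)",round((w*x).sum()/w.sum()/4-40,2),cols.max().round())
    if f: cv2.imwrite(f"pics/{f}.png",cv2.resize(o,(640,224)))
E
python3 - <<'E'
from b import *
st();to(.519,.175,.172,-95.3)
bub(f="v5")
a=cv2.imread("pics/v4.png")[:224]; o=cv2.resize(a,(320,112)); c=o.astype(int).min(2)[30:60].mean(0);x=np.arange(320);w=np.clip(c-90,0,None)*(abs(x-160)<95);print("ref",(w*x).sum()/w.sum()/4-40)
E
```

```text
t 13.2 p [0.5194 0.1813 0.2375] tooly -94.7 tilt [-0.     0.001 -1.   ] q [-0.71  0.26  0.36  1.84 -0.11  1.05 -1.96] F [ 0.3 -0.3  1.4] w -0.002 g 0.0
row: wz 0.007 shift [0.0002 0.0107 0.1091]
bubble mm (raw ortho) -1.48 122.0
ref -0.6615461261786706
```

{"op": "play_rows", "data": {"targets": "0 0 0.005 0 0.008 0.03 0;0 0 0.005 0 0.008 0.07 0;0 0 0.005 0 0.008 0.095 0;0 0 0.005 0 0.008 0.108 0;0 0 0.005 0 0.008 0.114 0;0 0 0.005 0 0.008 0.118 0;0 0 0.005 0 0.008 0.12 0;0 0 0.005 0 0.008 0.12 0"}}

```text
t: 13.92
ee_pos: [0.5196, 0.1716, 0.1666]
tool_rot: [-3.137, 0.153, -0.002]
wrist_force: [-0.6, 0.1, 0.5]
gripper_width: -0.005
grip_force: 0.0
```

{"op": "play_rows", "data": {"targets": "0 0 0 0 0.003 0.002 0;0 0 0 0 0.003 0.004 0;0 0 0 0 0.003 0.006 0;0 0 0 0 0.003 0.008 0;0 0 0 0 0.003 0.008 0"}}

```text
t: 14.33
ee_pos: [0.5196, 0.1698, 0.1641]
tool_rot: [-3.137, 0.152, -0.002]
wrist_force: [-5.2, -3.4, 16.4]
gripper_width: 0.001
grip_force: 8.4
```

{"op": "play_rows", "data": {"targets": "0 0 0 0 0 0.001 0;0 0 0 0 0 0.002 0;0 0 0 0 0 0.003 0;0 0 0 0 0 0.003 0;0 0 0 0 0 0.003 0;0 0 0 0 0 0.003 0;0 0 0 0 0 0.003 0;0 0 0 0 0 0.003 0"}}

```text
t: 15.0
ee_pos: [0.5198, 0.1698, 0.164]
tool_rot: [-3.136, 0.152, -0.003]
wrist_force: [-9.6, -3.6, 27.8]
gripper_width: -0.0
grip_force: 13.8
```

Run:
```python
from b import *
st();bub(f="v6")
level('scene','c6',.15,.18)
```

```text
t 15.0 p [0.5198 0.1698 0.164 ] tooly -95.57 tilt [ 0.002  0.002 -1.   ] q [-0.67  0.34  0.35  1.93 -0.15  0.89 -1.91] F [-9.6 -3.6 27.8] w -0.0 g 13.8
bubble mm (raw ortho) -2.19 113.0
scene (array([515.2, 125.6]), array([214.4,  28.4]), 84.05) 513 green (array([515. ,  98.2]), array([115.,  17.]), 85.96)
```

View pics/v6.png

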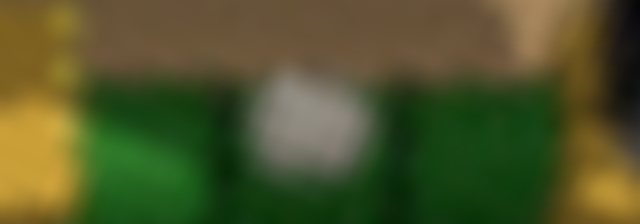

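{"op": "play_rows", "data": {"targets": "0 0 0 -0.0005 0 0.001 0;0 0 0 -0.001 0 0.0013 0;0 0 0 -0.001 0 0.0013 0;0 0 0 -0.001 0 0.0013 0;0 0 0 -0.001 0 0.0013 0;0 0 0 -0.001 0 0.0013 0;0 0 0 -0.001 0 0.0013 0;0 0 0 -0.001 0 0.0013 0;0 0 0 -0.001 0 0.0013 0;0 0 0 -0.001 0 0.0013 0;0 0 0 -0.001 0 0.0013 0;0 0 0 -0.001 0 0.0013 0"}}

```text
t: 16.1
ee_pos: [0.5197, 0.1699, 0.164]
tool_rot: [-3.135, 0.153, -0.004]
wrist_force: [-9.8, -3.3, 31.9]
gripper_width: 0.0
grip_force: 15.7
```

Run:
```python
from b import *
st();bub(f="v7")
_,a=vial("scene",.5145,.125,-5.5)
cv2.imwrite("pics/x7.png",np.vstack([cv2.imread("pics/v7.png"),cv2.resize(a[90:220,220:420],(560,364),interpolation=2)[:, :].repeat(1,0) if 0 else cv2.resize(a[90:220,220:420],(640,360),interpolation=2)]))
```

```text
t 16.1 p [0.5197 0.1699 0.164 ] tooly -95.58 tilt [ 0.003  0.003 -1.   ] q [-0.67  0.34  0.35  1.93 -0.15  0.89 -1.92] F [-9.8 -3.3 31.9] w 0.0 g 15.7
bubble mm (raw ortho) -1.37 110.0
```

View pics/x7.png

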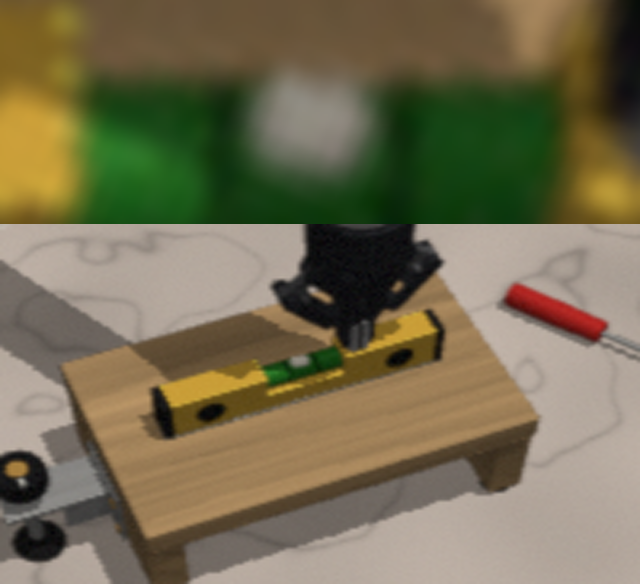

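The picture shows the closed fingers pressing the level beside the vial at 32 N. The bubble (245–382) sits between the lines (about 232 and 402), unchanged for over a second, so I'll hand in.

```bash
python3 -c "
from workcell import env
print(env.close_job())"
```

```text
the job is handed in; nothing more can be done
None
```

The job is handed in at about 16 s: the level lies lengthwise on the middle of the board, the knob is turned about 155° clockwise, and the bubble reads within about 0.5 mm of the middle with the arm still pressing down at about 32 N. The jar, bowl and screwdriver were not touched.

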